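# Put the lids back on the porcelain paint pots

## Task

The four washed porcelain paint pots are to go back in store: find their four lids among the things on the painting table and put each lid on the pot of its own size, knob up and fully home on the rim. They are porcelain, so set the lids down and do not drop them. Leave the pots and the paint bottle standing where they are.

Things in the scene. Friction and masses are not known exactly. Their poses are not given: they have to be found in the camera images.
- pot_smallest: The smallest of four open white porcelain pots in graduated sizes: 46 mm outside diameter, 44 mm tall, round mouth of 36 mm, wall 5 mm. Loose, standing empty and upright. Origin: centre of its underside; z up.
- pot_second: The second smallest of four open white porcelain pots in graduated sizes: 60 mm outside diameter, 50 mm tall, round mouth of 50 mm, wall 5 mm. Loose, standing empty and upright. Origin: centre of its underside; z up.
- pot_third: The second largest of four open white porcelain pots in graduated sizes: 74 mm outside diameter, 56 mm tall, round mouth of 64 mm, wall 5 mm. Loose, standing empty and upright. Origin: centre of its underside; z up.
- pot_largest: The largest of four open white porcelain pots in graduated sizes: 88 mm outside diameter, 62 mm tall, round mouth of 78 mm, wall 5 mm. Loose, standing empty and upright. Origin: centre of its underside; z up.
- lid_smallest: The smallest of four round white porcelain lids, lying knob up. Origin: centre of its underside; z up. Plug: 9 mm deep, 22 mm across below, 30 above, drops into the 36 mm mouth of its pot, pot_smallest. Disc: 48 mm across, 5 thick, top 14 mm above the origin. Round knob: 16 mm across, 22 tall, top 36 mm above the origin. Fully home: origin 35 mm above the pot's.
- lid_second: The second smallest of four round white porcelain lids, lying knob up. Origin: centre of its underside; z up. Plug: 9 mm deep, 36 mm across below, 44 above, drops into the 50 mm mouth of its pot, pot_second. Disc: 62 mm across, 5 thick, top 14 mm above the origin. Round knob: 18 mm across, 22 tall, top 36 mm above the origin. Fully home: origin 41 mm above the pot's.
- lid_third: The second largest of four round white porcelain lids, lying knob up. Origin: centre of its underside; z up. Plug: 9 mm deep, 50 mm across below, 58 above, drops into the 64 mm mouth of its pot, pot_third. Disc: 76 mm across, 5 thick, top 14 mm above the origin. Round knob: 20 mm across, 22 tall, top 36 mm above the origin. Fully home: origin 47 mm above the pot's.
- lid_largest: The largest of four round white porcelain lids, lying knob up. Origin: centre of its underside; z up. Plug: 9 mm deep, 64 mm across below, 72 above, drops into the 78 mm mouth of its pot, pot_largest. Disc: 90 mm across, 5 thick, top 14 mm above the origin. Round knob: 22 mm across, 22 tall, top 36 mm above the origin. Fully home: origin 53 mm above the pot's.
- bottle: White plastic squeeze bottle with a red cap, 44 mm in diameter, 120 mm tall, standing upright among the pots and lids; to be left standing. Origin: centre of its underside; z up.
Mind the look-alikes: they are no part of the job. Leave any yellow look-alike of the lid_smallest alone.

How it is judged:
By the outcome, as a careful person would: the job done as asked, in the order asked, and still so for the second after the job is handed in, with the robot touching nothing.
It also fails if it takes over 102 s, if anything falls off the work surface, if the arm or the gripper's body presses on something with over 40 N, if the wrist force passes 120 N, or if a joint passes its speed limit or range.

## Robot

A 6-joint arm with a two-finger parallel gripper is mounted at the origin on the work surface. World frame = base frame: x ahead of the robot, y to its left, z up, the work surface at z = 0. Lengths are in m, angles in degrees, forces in N, time in s.
With the tool pointing down it reaches from about 0.375 to 0.9 m from the base axis. Payload 3.1 kg.
Tool frame: the origin (TCP) lies on the centre line of the jaws, within the pads' length; the fingertips stand 22 mm ahead of it and the grasp point (between the pads) lies 3 mm ahead of it; z points along the fingers, y is the line along which they close (so a half turn about z gives the same grasp; the last joint's range is limited). The gripper opens to 87 mm and grips with 3 to 60 N. Pads are 19 mm wide; open, the fingers measure 117 mm over their backs; the gripper's body (75 mm by 190 mm) begins 51 mm behind the grasp point.
Start: joints at [56.293, 30.224, 82.088, -0, 67.689, -10.227], TCP at [0.249, 0.573, 0.245] pointing down, gripper open.
Joint ranges: [-176.69, 176.69], [-43.24, 126.21], [12.49, 139.97], [-82, 262], [0, 151.66], [-163.58, 163.58]. Speed limits (degrees/s): [159.86, 159.86, 180, 180, 180, 180].

## Interface

Orientations are given as a 3x3 rotation matrix whose columns are the frame's x, y, z axes.
In Python, from rig import * gives the robot as it stands.
- The arm moves only by the shell command python3 -m jog 'ROWS'. ROWS is text: rows parted by semicolons, each of 7 numbers parted by spaces: the shift along the tool's x, y, z in mm, then the turn, a rotation vector about the tool's x, y, z in rad, then the finger opening in mm, from 0 to 87. In form: tx ty tz ax ay az fingers; .... A call has 1 to 12 rows; each row shifts and turns the commanded pose from where the row before left it, along the tool's axes as they then stand; what a row does not reach is not made up. A row lasts 1/8 s, in which the tool goes at most 62.5 mm and 10.7 degrees, less where a joint would pass 70% of its speed; a pose out of reach is approached as far as the arm can. A call with a gripper value outside its range is refused whole. The fingers move at their own pace and stop on an object; the grip force is fixed at half the most. Time passes only in rows, so rows that do not move let the fingers close. It gives the time, the measured TCP pose, the force, the opening and the grip force at its end, in the units of the state.
- read_state(): the state, without advancing time (a new reading comes with each control period).
- capture(name): name is "scene" or "top" or "wrist"; returns a dict with "color" (384x512x3 uint8, red, green, blue), "camera_matrix" (3x3 intrinsics, pixels), "R" (3x3) and "t" (3): a world point X has camera coordinates R X + t. Camera axes: x right, y down, z forward; pixel columns grow to the right and rows downward; lengths in m; the calibration is good to about 2 mm. A picture is of the moment at which its call begins. There is no depth.
- hand_in(): hands the job in; it is judged then, once.
Trained networks look in the newest picture that a camera, given by its name, has taken for a name from the list of things; names that differ only in an ending like _2 or _b are one class to them, and where a whole thing is asked for, a point or a joint stands for the part that bears it (a point fixed in the world has none). Each returns a list of dicts, best first, with "conf" (0 to 1); they miss things now and then, are a little off and sometimes report something else, mostly with a low value. They report only what shows in the picture. A call takes as long as a camera call. They do not tell look-alikes from the thing itself.
- find_in(camera, target): "at" ([x, y, z] in m, in world coordinates, good to about 4 mm: the middle of the surface that is visible of it).
- trace(camera, target): "pixels" (384x512 bool, what is visible of it).
- place_of(camera, target): "at" ([x, y, z] in m, in world coordinates, good to about 4 mm: a listed point, or the origin of a listed thing).
The state is a dict: "time_s": time; "joint_positions": joint angles; "qvel": joint speeds; "tau": joint torques, N m; "position": TCP position; "tcp_rot": TCP orientation; "force": force on the tool from outside, world axes, zero at the start; "moment": the same for the moment, N m; "opening": opening from 0.0 (shut) to 1.0 (fully open); "grasp_force": force on a finger pad.
Only numpy, scipy, OpenCV 4.12 (cv2) and the standard library are available. Lean on these libraries where they do the work, as an engineer would, in place of code of your own. Each camera call takes 0.05 s, during which the arm holds its last target. There are 200 camera calls.

## Working session

There is one attempt and no reset: what is moved stays moved. The work goes in short steps, Python scripts to look and compute and a shell command to move; the robot and the scene stay as the last step left them, time stands still between calls to the robot, and variables do not carry over. Pictures are saved under pics/ and viewed, at most 14 in all, crops included, and the job is handed in when it is done.

```bash
mkdir -p pics; cat > h.py <<'E'
from rig import *
import numpy as np, cv2
L=['smallest','second','third','largest']
def snap(c,n=None):
    r=capture(c)
    if n: cv2.imwrite(f'pics/{n}.png',cv2.cvtColor(r['color'],cv2.COLOR_RGB2BGR))
    return r
def back(r,u,v,z):
    d=np.linalg.inv(r['camera_matrix'])@[u,v,1]; d=r['R'].T@d; c=-r['R'].T@r['t']
    return c+d*(z-c[2])/d[2]
def proj(r,X):
    p=r['camera_matrix']@(r['R']@np.array(X)+r['t']); return p[:2]/p[2]
def tool(p):  # world shift needed in tool mm
    s=read_state(); return s['tcp_rot'].T@(np.array(p)-s['position'])*1000
E
python3 - <<'E'
from h import *
for c in ['top','scene']:
    r=snap(c,c+'0'); print(c,'cam',-r['R'].T@r['t'])
    for n in ['pot_'+l for l in L]+['lid_'+l for l in L]+['bottle']:
        print(n,[(np.round(d['at'],3).tolist(),round(d['conf'],2),np.round(proj(r,d['at'])).tolist()) for d in place_of(c,n)[:4]])
s=read_state();print(s['time_s'],s['position'],s['tcp_rot'])
E
```

```text
top cam [ 0.35892164 -0.01453235  0.84993148]
pot_smallest [([0.451, 0.074, -0.005], 0.74, [219.0, 201.0])]
pot_second [([0.451, -0.336, 0.001], 0.89, [388.0, 201.0])]
pot_third [([0.46, 0.2, -0.003], 0.65, [167.0, 198.0]), ([0.46, -0.212, 0.002], 0.17, [337.0, 198.0])]
pot_largest [([0.459, -0.21, 0.001], 0.64, [336.0, 198.0])]
lid_smallest [([0.526, 0.002, -0.002], 0.88, [249.0, 171.0]), ([0.362, -0.053, -0.004], 0.7, [271.0, 239.0]), ([0.456, -0.077, -0.0], 0.6, [281.0, 199.0])]
lid_second [([0.596, 0.22, 0.0], 0.95, [161.0, 143.0])]
lid_third [([0.623, -0.34, 0.001], 0.81, [386.0, 133.0])]
lid_largest [([0.59, 0.324, -0.0], 0.56, [119.0, 146.0])]
bottle [([0.601, 0.082, -0.001], 0.87, [217.0, 142.0])]
scene cam [1.17177844 0.31393684 1.08030785]
pot_smallest [([0.453, 0.078, 0.0], 0.62, [278.0, 185.0])]
pot_second []
pot_third []
pot_largest [([0.461, -0.216, 0.001], 0.84, [186.0, 156.0])]
lid_smallest [([0.532, -0.0, 0.002], 0.68, [242.0, 197.0]), ([0.457, -0.078, 0.0], 0.59, [228.0, 169.0]), ([0.361, -0.056, 0.002], 0.47, [248.0, 148.0])]
lid_second [([0.594, 0.224, -0.002], 0.88, [311.0, 243.0])]
lid_third [([0.621, -0.339, 0.003], 0.68, [121.0, 183.0])]
lid_largest [([0.587, 0.328, -0.004], 0.91, [350.0, 255.0])]
bottle [([0.609, 0.083, 0.001], 0.63, [259.0, 229.0])]
1.0 [0.24898006 0.57325018 0.24459258] [[-9.17228964e-01  3.98360422e-01  4.51966456e-05]
 [ 3.98360424e-01  9.17228962e-01  5.48703815e-05]
 [-1.95974840e-05  6.83332581e-05 -9.99999997e-01]]
```

View pics/top0.png

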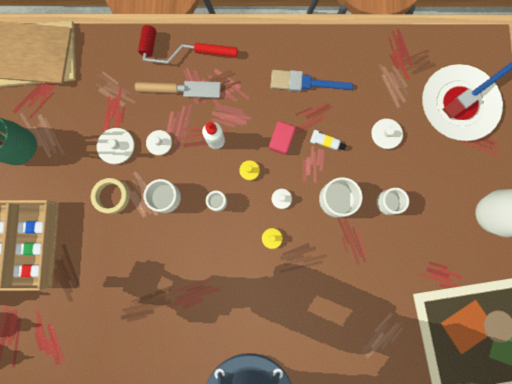

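View pics/scene0.png

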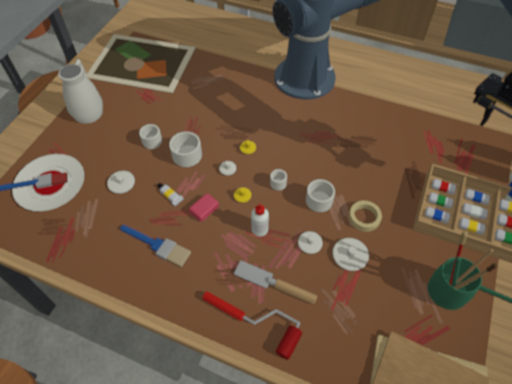

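Top view: the white lids are at px (115,146) largest, (159,143) second, (388,133) third and (281,199) smallest. The yellow look-alikes are at (249,171) and (272,239). Pots are at (162,196), (216,201), (341,197) and (394,201), and the bottle is at (213,135). The scene view agrees.

```bash
python3 - <<'E'
from h import *
print(tool([.589,.325,.245]),tool([.46,.2,.245]))
r=snap('wrist'); s=read_state(); print(s['tcp_rot'].T@(-r['R'].T@r['t']-s['position']), s['tcp_rot'].T@r['R'].T, r['camera_matrix'])
# precise: outline fits in the top view
r=snap('top')
for n,z in [('pot_smallest',.044),('pot_second',.05),('pot_third',.056),('pot_largest',.062),('lid_smallest',.0115),('lid_second',.0115),('lid_third',.0115),('lid_largest',.0115)]:
    for d in trace('top',n)[:3]:
        c=max(cv2.findContours(d['pixels'].astype('uint8'),0,1)[0],key=len); h=cv2.convexHull(c)[:,0].astype(float)
        P=np.array([back(r,u,v,z)[:2] for u,v in h])
        (x,y),R=cv2.minEnclosingCircle((P*1000).astype('float32')); print(n,round(d['conf'],2),round(x,1),round(y,1),round(R*2,1))
E
```

```text
[-4.10769194e+02 -9.22517383e+01 -4.05675168e-01] [-342.2417105  -258.29385308   -0.41836433]
[ 0.08280503 -0.00030544 -0.14077485] [[-5.55092969e-04 -9.52111513e-01 -3.05750484e-01]
 [ 9.99999806e-01 -6.14746409e-04  9.88200312e-05]
 [-2.82046701e-04 -3.05750370e-01  9.52111670e-01]] [[300.66928357   0.         255.8319786 ]
 [  0.         300.66928357 192.3044548 ]
 [  0.           0.           1.        ]]
pot_smallest 0.66 448.8 77.9 48.4
pot_smallest 0.45 604.9 86.7 68.3
pot_second 0.64 447.9 -324.8 70.5
pot_third 0.81 456.4 199.1 83.8
pot_largest 0.86 456.3 -203.7 98.5
lid_smallest 0.87 364.5 -52.9 44.8
lid_smallest 0.83 527.7 2.2 47.5
lid_smallest 0.81 458.9 -75.1 45.1
lid_second 0.87 596.1 223.2 61.1
lid_third 0.6 619.7 -337.7 77.6
lid_largest 0.68 587.1 330.6 89.1
```

```bash
cat >> h.py <<'E'
from scipy.optimize import least_squares
SZ={'pot_smallest':[(46,0),(46,44)],'pot_second':[(60,0),(60,50)],'pot_third':[(74,0),(74,56)],'pot_largest':[(88,0),(88,62)]}
for i,l in enumerate(L): SZ['lid_'+l]=[(22+14*i,0),(48+14*i,9),(48+14*i,14),(16+2*i,36)]
def cen(P):
    m=cv2.moments(cv2.convexHull(P.astype('float32'))); return np.array([m['m10'],m['m01']])/m['m00'], m['m00']
def meas(cam,r,n,guess=None,dz=0):
    """xy from the hull centroid of the trace against the projected model"""
    out=[]; t=np.linspace(0,2*np.pi,60)
    for d in trace(cam,n)[:3]:
        cs=cv2.findContours(d['pixels'].astype('uint8'),0,1)[0]; c=max(cs,key=cv2.contourArea)[:,0].astype(float)
        if len(c)<8: continue
        edge=(c.min()<2) or c[:,0].max()>509 or c[:,1].max()>381
        cc,A=cen(c)
        def mod(p): return cen(np.array([proj(r,[p[0]+D/2e3*np.cos(a),p[1]+D/2e3*np.sin(a),z/1e3+dz]) for D,z in SZ[n] for a in t]))
        f=least_squares(lambda p:mod(p)[0]-cc,back(r,*cc,.02+dz)[:2],x_scale=.01)
        out.append((np.round(f.x*1000,1).tolist(),round(d['conf'],2),round(np.sqrt(A/mod(f.x)[1]),2),'EDGE' if edge else ''))
    return out
def look(cams,names,png=None,dz=0):
    for c in cams:
        r=snap(c,png if c=='wrist' else None)
        for n in names: print(c,n,meas(c,r,n,dz=dz))
E
python3 - <<'E'
from h import *
look(['top','scene'],SZ)
E
python3 -m jog '-58 -14 0 0 0 0 60;-58 -14 0 0 0 0 60;-58 -14 0 0 0 0 60;-58 -14 0 0 0 0 60;-58 -14 0 0 0 0 60;-58 -14 0 0 0 0 60;-40 -5 0 0 0 0 60;-23 -3 0 0 0 0 60;0 0 40 0 0 0 60;0 0 40 0 0 0 60;0 0 0 0 0 0 60'
python3 - <<'E'
from h import *
look(['wrist'],['lid_largest','lid_second','pot_third'],'w1')
E
```

```text
top pot_smallest [([451.1, 78.7], 0.71, np.float64(0.97), ''), ([583.9, 325.4], 0.19, np.float64(1.51), '')]
top pot_second [([449.3, -335.3], 0.91, np.float64(0.91), '')]
top pot_third [([460.8, 205.4], 0.87, np.float64(0.95), '')]
top pot_largest [([457.4, -210.1], 0.62, np.float64(0.98), '')]
top lid_smallest [([525.7, 1.2], 0.71, np.float64(0.96), ''), ([457.5, -74.8], 0.67, np.float64(0.91), ''), ([364.0, -51.1], 0.62, np.float64(0.92), '')]
top lid_second [([596.4, 223.7], 0.69, np.float64(0.95), '')]
top lid_third [([619.9, -336.8], 0.76, np.float64(0.94), '')]
top lid_largest [([587.4, 330.2], 0.65, np.float64(0.98), '')]
scene pot_smallest [([451.8, 76.1], 0.53, np.float64(0.83), '')]
scene pot_second [([451.4, -336.2], 0.68, np.float64(0.95), '')]
scene pot_third [([460.3, 202.1], 0.62, np.float64(0.97), '')]
scene pot_largest [([457.2, -213.4], 0.77, np.float64(0.97), ''), ([612.1, 222.9], 0.48, np.float64(0.56), '')]
scene lid_smallest [([530.4, -0.9], 0.74, np.float64(0.95), ''), ([366.0, -55.5], 0.49, np.float64(0.85), ''), ([460.4, -76.7], 0.44, np.float64(0.85), '')]
scene lid_second [([598.4, 222.6], 0.78, np.float64(0.93), '')]
scene lid_third [([620.9, -337.8], 0.65, np.float64(0.9), '')]
scene lid_largest [([591.7, 327.6], 0.95, np.float64(0.96), '')]
time_s: 3.78
position: [0.586, 0.3248, 0.161]
tcp_rot: [[-0.918, 0.398, -0.009], [0.398, 0.918, -0.003], [0.007, -0.006, -1.0]]
force: [-0.1, -0.2, 0.1]
opening: 0.691
grasp_force: 0.0
wrist lid_largest [([589.9, 326.6], 0.61, np.float64(0.99), '')]
wrist lid_second [([594.6, 219.3], 0.87, np.float64(0.91), '')]
wrist pot_third [([462.2, 200.0], 0.64, np.float64(0.97), '')]
```

View pics/w1.png

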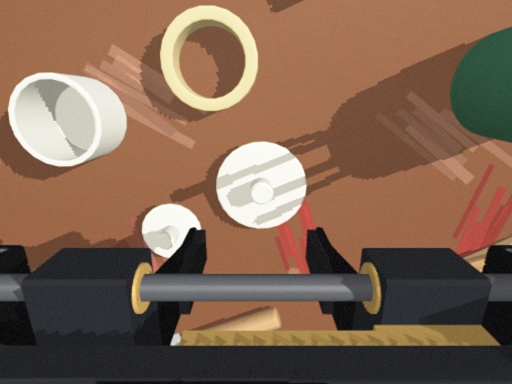

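Wrist view: the largest lid's knob is at px (262,190) between the fingers, the second lid is at (170,230) and pot_third is at (65,120), matching the fits. Next I go down and grip.

```bash
python3 -m jog '0 2 25 0 0 0 60;0 0 30 0 0 0 60;0 0 30 0 0 0 60;0 0 20 0 0 0 60;0 0 12 0 0 0 60;0 0 7 0 0 0 60;0 0 0 0 0 0 60;0 0 0 0 0 0 60'; python3 -m jog '0 0 0 0 0 0 10;0 0 0 0 0 0 10;0 0 0 0 0 0 10;0 0 0 0 0 0 10;0 0 0 0 0 0 10;0 0 0 0 0 0 10;0 0 0 0 0 0 10'
```

```text
time_s: 4.97
position: [0.5907, 0.3272, 0.0414]
tcp_rot: [[-0.917, 0.398, 0.001], [0.398, 0.917, 0.001], [-0.001, 0.001, -1.0]]
force: [0.9, 0.7, -0.2]
opening: 0.69
grasp_force: 0.0
time_s: 5.85
position: [0.5901, 0.3269, 0.0405]
tcp_rot: [[-0.917, 0.398, -0.0], [0.398, 0.917, 0.0], [0.0, 0.0, -1.0]]
force: [-0.3, 0.3, -0.0]
opening: 0.238
grasp_force: 30.0
```

```bash
python3 -m jog '0 0 -10 0 0 0 10;0 0 -30 0 0 0 10;0 0 -50 0 0 0 10;0 0 -55 0 0 0 10;0 0 -55 0 0 0 10;-5 -15 0 0 0 0 10;-10 -30 0 0 0 0 10;-15 -45 0 0 0 0 10;-17 -52 0 0 0 0 10;-17 -52 0 0 0 0 10;-17 -52 0 0 0 0 10;-17 -52 0 0 0 0 10'; python3 -m jog '-17 -52 0 0 0 0 10;-17 -52 0 0 0 0 10;-17 -52 0 0 0 0 10;-17 -52 0 0 0 0 10;-13 -45 0 0 0 0 10;-8 -32 0 0 0 0 10;-3 -15 0 0 0 0 10;0 0 0 0 0 0 10;0 0 0 0 0 0 10'
python3 - <<'E'
from h import *
look(['wrist'],['pot_largest','pot_second','lid_smallest'],'w2')
look(['wrist'],['lid_largest'],dz=read_state()['position'][2]-.0405)
print(tool([.457,-.212,.2]),read_state()['position'])
E
```

```text
time_s: 7.35
position: [0.5596, 0.0127, 0.2394]
tcp_rot: [[-0.917, 0.399, -0.003], [0.399, 0.917, 0.0], [0.002, -0.001, -1.0]]
force: [-0.0, -0.3, -0.8]
opening: 0.24
grasp_force: 30.0
time_s: 8.48
position: [0.5259, -0.2956, 0.2402]
tcp_rot: [[-0.918, 0.398, -0.001], [0.398, 0.918, 0.002], [0.002, 0.001, -1.0]]
force: [-0.6, -0.0, -1.3]
opening: 0.24
grasp_force: 30.0
wrist pot_largest [([458.8, -213.7], 0.67, np.float64(0.98), '')]
wrist pot_second [([451.3, -338.1], 0.97, np.float64(0.99), '')]
wrist lid_smallest [([459.9, -79.6], 0.92, np.float64(0.97), ''), ([529.2, -3.4], 0.67, np.float64(0.94), 'EDGE')]
wrist lid_largest [([518.8, -293.4], 0.91, np.float64(0.87), '')]
[97.19974478 49.90913228 40.70708598] [ 0.52636673 -0.29641868  0.24071268]
```

View pics/w2.png

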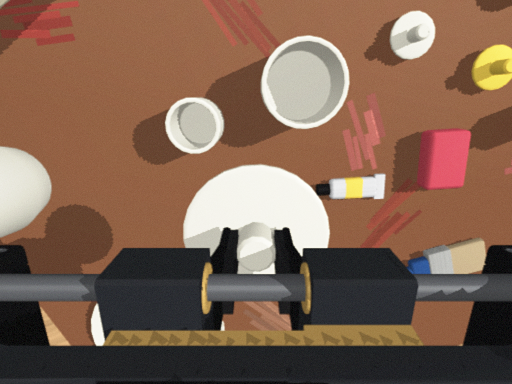

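Wrist view: the largest lid hangs level in the grip (px 184–329 wide, far edge at row 165). pot_largest is at (305,82), pot_second at (195,125) and the smallest lid at (412,35).

```bash
python3 - <<'E'
from h import *
r=snap('wrist'); s=read_state(); p=s['position']; R=s['tcp_rot']
for z in(26.5,31.5): # disc top / disc bottom below TCP
    t=np.linspace(0,2*np.pi,200); q=np.array([proj(r,p+R@[.045*np.cos(a),.045*np.sin(a),z/1e3]) for a in t]); print(q.min(0),q.max(0))
print(tool([.4585,-.213,.14]),p)
E
```

```text
[182.53108792 165.7303023 ] [329.51355881 299.29517113]
[184.38314927 163.83328681] [327.64710878 294.52476374]
[ 95.4806315   49.75078495 100.66863385] [ 0.5263254  -0.29660501  0.24067662]
```

```bash
python3 -m jog '15 8 0 0 0 0 10;30 16 20 0 0 0 10;30 16 30 0 0 0 10;15 8 30 0 0 0 10;5 2 15 0 0 0 10;0 0 5 0 0 0 10;0 0 0 0 0 0 10'; python3 -m jog '0 0 12 0 0 0 10;0 0 10 0 0 0 10;0 0 8 0 0 0 10;0 0 6 0 0 0 10;0 0 5 0 0 0 10;0 0 3 0 0 0 10;0 0 0 0 0 0 10;0 0 0 0 0 0 10'
```

```text
time_s: 9.7
position: [0.4596, -0.2141, 0.1408]
tcp_rot: [[-0.917, 0.398, 0.001], [0.398, 0.917, -0.001], [-0.001, -0.0, -1.0]]
force: [-0.4, -1.3, -0.3]
opening: 0.239
grasp_force: 30.0
time_s: 10.7
position: [0.459, -0.2136, 0.0967]
tcp_rot: [[-0.917, 0.398, 0.0], [0.398, 0.917, -0.0], [-0.0, -0.0, -1.0]]
force: [-0.4, -0.4, -2.1]
opening: 0.237
grasp_force: 30.0
```

No contact yet; ease down until it seats.

```bash
python3 -m jog '0 0 1 0 0 0 10;0 0 1 0 0 0 10;0 0 0 0 0 0 10;0 0 0 0 0 0 10'; python3 -m jog '0 0 1 0 0 0 10;0 0 0 0 0 0 10;0 0 0 0 0 0 10'
```

```text
time_s: 11.2
position: [0.4589, -0.2135, 0.0945]
tcp_rot: [[-0.917, 0.398, 0.0], [0.398, 0.917, -0.0], [-0.0, -0.0, -1.0]]
force: [0.4, 0.1, -2.3]
opening: 0.239
grasp_force: 30.0
time_s: 11.58
position: [0.4589, -0.2135, 0.0935]
tcp_rot: [[-0.917, 0.398, -0.0], [0.398, 0.917, 0.0], [0.0, 0.0, -1.0]]
force: [-1.2, -0.1, -0.7]
opening: 0.242
grasp_force: 30.0
```

```bash
python3 -m jog '0 0 0.5 0 0 0 10;0 0 0 0 0 0 10;0 0 0 0 0 0 10'; python3 -m jog '0 0 0 0 0 0 24;0 0 0 0 0 0 30;0 0 0 0 0 0 45;0 0 0 0 0 0 60;0 0 0 0 0 0 60;0 0 -15 0 0 0 60;0 0 -40 0 0 0 60;0 0 -50 0 0 0 60;0 0 0 0 0 0 60'
python3 - <<'E'
from h import *
for c in['top','scene']: look([c],['lid_largest'],dz=.053); look([c],['pot_largest'])
for q in [(.597,.2215),(.460,-.0785),(.6215,-.3385)]: print(tool([*q,.16]))
print(read_state()['position'])
E
```

```text
time_s: 11.95
position: [0.4589, -0.2135, 0.0934]
tcp_rot: [[-0.917, 0.398, 0.0], [0.398, 0.917, -0.0], [-0.0, -0.0, -1.0]]
force: [-0.8, 0.6, 5.7]
opening: 0.24
grasp_force: 30.0
time_s: 13.08
position: [0.4612, -0.2152, 0.2027]
tcp_rot: [[-0.917, 0.398, 0.008], [0.398, 0.917, -0.006], [-0.01, -0.003, -1.0]]
force: [-0.2, 0.0, -0.3]
opening: 0.692
grasp_force: 0.0
top lid_largest [([454.8, -187.0], 0.87, np.float64(0.55), '')]
top pot_largest [([439.3, -175.9], 0.47, np.float64(0.37), '')]
scene lid_largest [([459.4, -211.6], 0.64, np.float64(0.96), '')]
scene pot_largest [([480.9, -195.4], 0.87, np.float64(0.65), '')]
[ 45.896071   453.8660554   37.40707985]
[ 52.01730975 124.12146653  37.2159163 ]
[-199.70448042  -49.99878313   36.48858635]
[ 0.45832834 -0.21312689  0.19701038]
```

Largest lid is home (5.7 N contact, height as expected). Next the smallest (white) one.

```bash
python3 -m jog '9 20 0 0 0 0 50;18 42 0 0 0 0 50;17 42 10 0 0 0 50;9 21 20 0 0 0 50;0 0 8 0 0 0 50;0 0 0 0 0 0 50;0 0 0 0 0 0 50'
python3 - <<'E'
from h import *
look(['wrist'],['lid_smallest','pot_smallest'],'w3')
print(tool([.460,-.078,.0405]),read_state()['position'])
E
```

```text
time_s: 14.35
position: [0.4606, -0.0786, 0.1604]
tcp_rot: [[-0.917, 0.399, 0.001], [0.399, 0.917, -0.001], [-0.001, -0.0, -1.0]]
force: [0.3, -0.4, 0.2]
opening: 0.571
grasp_force: 0.0
wrist lid_smallest [([459.6, -79.4], 0.96, np.float64(0.96), ''), ([365.5, -55.5], 0.83, np.float64(0.98), ''), ([529.6, -1.7], 0.77, np.float64(0.98), '')]
wrist pot_smallest [([452.5, 76.1], 0.61, np.float64(0.97), '')]
[  0.84106337   0.32809448 119.99429613] [ 0.46049972 -0.0785747   0.16049528]
```

View pics/w3.png

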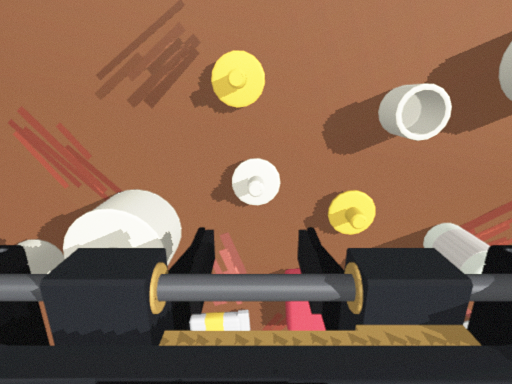

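Wrist view: the white lid is centred between the fingers at px (256,183), with the yellow ones at (238,78) and (352,213). pot_smallest is at (415,111).

```bash
python3 -m jog '0 -1 30 0 0 0 50;0 0 35 0 0 0 50;0 0 30 0 0 0 50;0 0 15 0 0 0 50;0 0 8 0 0 0 50;0 0 2 0 0 0 50;0 0 0 0 0 0 50'; python3 -m jog '0 0 0 0 0 0 6;0 0 0 0 0 0 6;0 0 0 0 0 0 6;0 0 0 0 0 0 6;0 0 0 0 0 0 6;0 0 0 0 0 0 6;0 0 0 0 0 0 6'; python3 -m jog '0 0 -10 0 0 0 6;0 0 -30 0 0 0 6;0 0 -40 0 0 0 6;0 0 -40 0 0 0 6;0 20 -20 0 0 0 6;0 40 0 0 0 0 6;0 40 0 0 0 0 6;0 30 0 0 0 0 6;0 10 0 0 0 0 6;0 0 0 0 0 0 6;0 0 0 0 0 0 6'
cat >> h.py <<'E'
def held(r,i):
    """predicted bbox of a held lid's disc if centred on the TCP, against its trace"""
    s=read_state(); t=np.linspace(0,2*np.pi,200); a=(24+7*i)/1e3
    q=np.array([proj(r,s['position']+s['tcp_rot']@[a*np.cos(b),a*np.sin(b),z]) for b in t for z in(.0265,.0315)])
    print('pred',np.round(q.min(0)),np.round(q.max(0)))
    for d in trace('wrist','lid_'+L[i])[:3]:
        v,u=np.nonzero(d['pixels']); print('seen',u.min(),v.min(),u.max(),v.max(),round(d['conf'],2))
E
python3 - <<'E'
from h import *
look(['wrist'],['pot_smallest'],'w4'); held(snap('wrist'),0)
print(tool([.4525,.0761,.0755]),read_state()['position'])
E
```

```text
time_s: 15.38
position: [0.4601, -0.0789, 0.0406]
tcp_rot: [[-0.917, 0.398, 0.001], [0.398, 0.917, -0.001], [-0.001, -0.0, -1.0]]
force: [0.8, 0.4, -1.0]
opening: 0.578
grasp_force: 0.0
time_s: 16.25
position: [0.4597, -0.0787, 0.0401]
tcp_rot: [[-0.917, 0.398, 0.0], [0.398, 0.917, 0.0], [-0.0, 0.0, -1.0]]
force: [-0.8, 0.4, 0.9]
opening: 0.169
grasp_force: 30.0
time_s: 17.62
position: [0.5149, 0.0489, 0.18]
tcp_rot: [[-0.917, 0.399, -0.001], [0.399, 0.917, -0.0], [0.001, -0.001, -1.0]]
force: [0.5, 0.5, -0.5]
opening: 0.174
grasp_force: 30.0
wrist pot_smallest [([452.1, 75.4], 0.84, np.float64(0.97), '')]
pred [217. 198.] [296. 272.]
seen 198 186 238 226 0.71
seen 70 56 121 107 0.7
seen 218 199 294 271 0.65
[ 68.29547376  -0.11565229 104.5479628 ] [0.51519485 0.04892238 0.18002413]
```

View pics/w4.png

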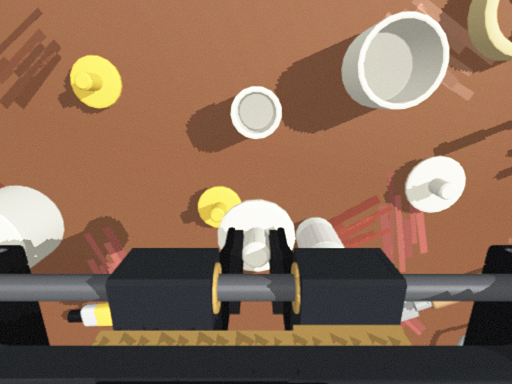

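The lid is centred in the grip (seen outline equals predicted). pot_smallest is straight ahead at px (256,112), so I place it.

```bash
python3 -m jog '15 0 0 0 0 0 6;30 0 10 0 0 0 6;18 0 20 0 0 0 6;5 0 20 0 0 0 6;0 0 20 0 0 0 6;0 0 15 0 0 0 6;0 0 10 0 0 0 6;0 0 5 0 0 0 6;0 0 3 0 0 0 6;0 0 0 0 0 0 6;0 0 0 0 0 0 6'; python3 -m jog '0 0 1 0 0 0 6;0 0 0 0 0 0 6;0 0 0 0 0 0 6'
```

```text
time_s: 19.2
position: [0.4533, 0.0768, 0.0774]
tcp_rot: [[-0.917, 0.398, 0.001], [0.398, 0.917, -0.0], [-0.001, 0.0, -1.0]]
force: [0.6, -0.5, -0.8]
opening: 0.176
grasp_force: 30.0
time_s: 19.58
position: [0.4531, 0.0768, 0.0761]
tcp_rot: [[-0.917, 0.398, 0.0], [0.398, 0.917, -0.0], [-0.0, 0.0, -1.0]]
force: [0.2, 0.1, 0.2]
opening: 0.169
grasp_force: 30.0
```

```bash
python3 -m jog '0 0 0.7 0 0 0 6;0 0 0 0 0 0 6;0 0 0 0 0 0 6'; python3 -m jog '0 0 0.5 0 0 0 6;0 0 0 0 0 0 6;0 0 0 0 0 0 6'
```

```text
time_s: 19.95
position: [0.4531, 0.0768, 0.0753]
tcp_rot: [[-0.917, 0.398, -0.0], [0.398, 0.917, -0.0], [0.0, -0.0, -1.0]]
force: [-0.1, 1.2, 0.4]
opening: 0.171
grasp_force: 30.0
time_s: 20.32
position: [0.4531, 0.0768, 0.0751]
tcp_rot: [[-0.917, 0.398, 0.0], [0.398, 0.917, -0.0], [-0.0, 0.0, -1.0]]
force: [-0.3, 0.3, 4.2]
opening: 0.17
grasp_force: 30.0
```

```bash
python3 -m jog '0 0 0 0 0 0 18;0 0 0 0 0 0 26;0 0 0 0 0 0 50;0 0 0 0 0 0 50;0 0 -15 0 0 0 50;0 0 -45 0 0 0 50;0 0 -50 0 0 0 50;0 0 -40 0 0 0 50;0 0 0 0 0 0 50'
python3 - <<'E'
from h import *
for c in['top','scene']: look([c],['lid_smallest'],dz=.035)
E
python3 -m jog '-10 25 0 0 0 0 50;-18 50 0 0 0 0 50;-18 50 0 0 0 0 50;-17 45 0 0 0 0 50;-10 20 20 0 0 0 50;0 0 30 0 0 0 50;0 0 15 0 0 0 50;0 0 0 0 0 0 50;0 0 0 0 0 0 50'
python3 - <<'E'
from h import *
look(['wrist'],['lid_second','pot_third']); p=read_state()['position']; print(p,tool([.5955,.2205,.0405]))
E
```

```text
time_s: 21.45
position: [0.4551, 0.0767, 0.2277]
tcp_rot: [[-0.917, 0.398, 0.008], [0.398, 0.917, -0.001], [-0.007, 0.003, -1.0]]
force: [0.2, -0.4, 0.4]
opening: 0.573
grasp_force: 0.0
top lid_smallest [([364.2, -50.5], 0.61, np.float64(0.9), ''), ([524.5, 0.5], 0.53, np.float64(0.82), '')]
scene lid_smallest [([551.7, 10.2], 0.78, np.float64(0.92), ''), ([394.5, -41.0], 0.57, np.float64(0.92), ''), ([455.0, 76.7], 0.53, np.float64(0.93), '')]
time_s: 22.78
position: [0.5962, 0.2218, 0.1604]
tcp_rot: [[-0.917, 0.399, 0.001], [0.399, 0.917, 0.0], [-0.001, 0.001, -1.0]]
force: [0.7, -0.9, -0.1]
opening: 0.573
grasp_force: 0.0
wrist lid_second [([597.9, 220.6], 0.64, np.float64(0.99), '')]
wrist pot_third [([463.1, 201.0], 0.92, np.float64(0.98), 'EDGE')]
[0.59642915 0.22195276 0.16117153] [  0.51109194  -1.86394874 120.66837302]
```

```bash
python3 -m jog '-1.5 -0.5 0 0 0 0.18 50;0 0 0 0 0 0.18 50;0 0 0 0 0 0.18 50;0 0 0 0 0 0.18 50;0 0 30 0 0 0 50;0 0 35 0 0 0 50;0 0 30 0 0 0 50;0 0 15 0 0 0 50;0 0 8 0 0 0 50;0 0 2 0 0 0 50;0 0 0 0 0 0 50'; python3 -m jog '0 0 0 0 0 0 6;0 0 0 0 0 0 6;0 0 0 0 0 0 6;0 0 0 0 0 0 6;0 0 0 0 0 0 6;0 0 0 0 0 0 6;0 0 0 0 0 0 6'; python3 -m jog '0 0 -10 0 0 0 6;0 0 -30 0 0 0 6;0 0 -50 0 0 0 6;0 0 -50 0 0 0 6;0 0 -50 0 0 0 6;0 0 -20 0 0 -0.18 6;0 0 0 0 0 -0.18 6;0 0 0 0 0 -0.18 6;0 0 0 0 0 -0.18 6;0 0 0 0 0 0 6'
python3 - <<'E'
from h import *
# view point: 75 mm short (along tool x) of pot_second
s=read_state(); print(s['position'],tool(np.array([.451,-.337,.22])-s['tcp_rot'][:,0]*.075))
E
```

```text
time_s: 24.3
position: [0.5976, 0.2211, 0.0408]
tcp_rot: [[-0.427, 0.904, 0.002], [0.904, 0.427, 0.0], [-0.0, 0.002, -1.0]]
force: [-0.2, 0.4, -0.5]
opening: 0.573
grasp_force: 0.0
time_s: 25.18
position: [0.597, 0.221, 0.0399]
tcp_rot: [[-0.427, 0.904, 0.0], [0.904, 0.427, 0.0], [-0.0, 0.0, -1.0]]
force: [-0.1, -0.0, 0.7]
opening: 0.19
grasp_force: 30.0
time_s: 26.42
position: [0.5967, 0.2209, 0.2503]
tcp_rot: [[-0.916, 0.4, 0.0], [0.4, 0.916, 0.0], [-0.0, 0.0, -1.0]]
force: [-0.0, 0.0, -0.5]
opening: 0.192
grasp_force: 30.0
[0.59670739 0.22089723 0.25026495] [-164.85065205 -569.56984736   30.2154672 ]
```

```bash
python3 -m jog '-5 -15 0 0 0 0 6;-10 -35 0 0 0 0 6;-15 -50 0 0 0 0 6;-15 -55 0 0 0 0 6;-15 -55 0 0 0 0 6;-15 -55 0 0 0 0 6;-15 -55 0 0 0 0 6;-15 -55 0 0 0 0 6;-15 -55 0 0 0 0 6;-15 -50 0 0 0 0 6;-15 -45 0 0 0 0 6;-10 -30 10 0 0 0 6'; python3 -m jog '-5 -15 15 0 0 0 6;0 0 5 0 0 0 6;0 0 0 0 0 0 6;0 0 0 0 0 0 6'
python3 - <<'E'
from h import *
look(['wrist'],['pot_second'],'w5'); held(snap('wrist'),1); look(['wrist'],['lid_largest'],dz=.053)
print(tool([.451,-.337,.0809]),read_state()['position'])
E
```

```text
time_s: 27.92
position: [0.5216, -0.3555, 0.2407]
tcp_rot: [[-0.915, 0.403, 0.002], [0.403, 0.915, -0.002], [-0.002, -0.002, -1.0]]
force: [0.0, 1.4, 0.2]
opening: 0.195
grasp_force: 30.0
time_s: 28.42
position: [0.5216, -0.3663, 0.2203]
tcp_rot: [[-0.918, 0.397, 0.0], [0.397, 0.918, 0.0], [-0.0, 0.0, -1.0]]
force: [0.1, -1.3, -0.2]
opening: 0.192
grasp_force: 30.0
wrist pot_second [([450.9, -337.9], 0.95, np.float64(0.97), ''), ([588.0, -395.7], 0.48, np.float64(1.56), '')]
pred [205. 187.] [307. 281.]
seen 206 189 305 273 0.58
wrist lid_largest [([459.1, -214.3], 0.9, np.float64(0.99), 'EDGE')]
[ 76.76114844  -0.18671771 139.31451029] [ 0.52143247 -0.36730515  0.22026178]
```

View pics/w5.png

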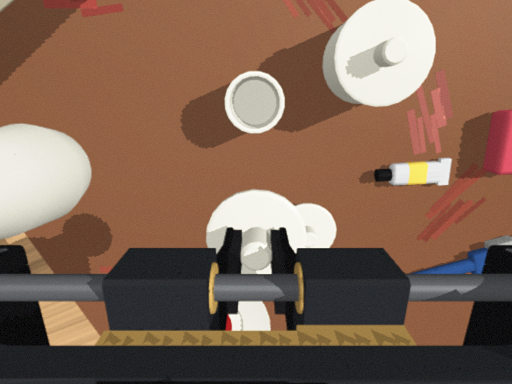

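The largest lid sits level on its pot (px 380,52). pot_second is straight ahead at (254,102), and the second lid is centred in the grip.

```bash
python3 -m jog '15 -0.5 0 0 0 0 6;30 0 10 0 0 0 6;22 0 25 0 0 0 6;9.5 0 30 0 0 0 6;0 0 27 0 0 0 6;0 0 20 0 0 0 6;0 0 13 0 0 0 6;0 0 8 0 0 0 6;0 0 4 0 0 0 6;0 0 0 0 0 0 6;0 0 0 0 0 0 6'; python3 -m jog '0 0 1 0 0 0 6;0 0 0.6 0 0 0 6;0 0 0 0 0 0 6;0 0 0 0 0 0 6';python3 -m jog '0 0 0.7 0 0 0 6;0 0 0 0 0 0 6;0 0 0 0 0 0 6'
```

```text
time_s: 30.1
position: [0.4511, -0.3379, 0.0834]
tcp_rot: [[-0.917, 0.398, 0.001], [0.398, 0.917, -0.001], [-0.001, -0.0, -1.0]]
force: [0.5, -0.2, -0.2]
opening: 0.195
grasp_force: 30.0
time_s: 30.6
position: [0.4508, -0.3376, 0.0812]
tcp_rot: [[-0.917, 0.398, -0.0], [0.398, 0.917, -0.0], [0.0, -0.0, -1.0]]
force: [0.1, -0.2, -0.7]
opening: 0.195
grasp_force: 30.0
time_s: 30.98
position: [0.4509, -0.3376, 0.0809]
tcp_rot: [[-0.917, 0.398, 0.0], [0.398, 0.917, -0.0], [-0.0, -0.0, -1.0]]
force: [-1.4, -0.0, 3.9]
opening: 0.196
grasp_force: 30.0
```

```bash
python3 -m jog '0 0 0 0 0 0 20;0 0 0 0 0 0 28;0 0 0 0 0 0 50;0 0 0 0 0 0 50;0 0 -15 0 0 0 50;0 0 -40 0 0 0 50;0 0 -40 0 0 0 50;-15 7 -10 0 0 0 50;-40 17 0 0 0 0 50;-45 20 0 0 0 0 50;-40 17 10 0 0 0 50;-15.5 6.5 15 0 0 0 50'; python3 -m jog '0 0 0 0 0 0 50;0 0 0 0 0 0 50;0 0 0 0 0 0 50'
python3 - <<'E'
from h import *
look(['wrist'],['lid_third']);look(['wrist','scene'],['lid_second'],dz=.041); p=read_state()['position']; print(p,tool([.6205,-.338,.0405]))
E
```

```text
time_s: 32.48
position: [0.6229, -0.3377, 0.1617]
tcp_rot: [[-0.918, 0.397, 0.003], [0.397, 0.918, -0.002], [-0.004, -0.001, -1.0]]
force: [-1.1, 0.1, -0.2]
opening: 0.571
grasp_force: 0.0
time_s: 32.85
position: [0.6192, -0.3381, 0.1613]
tcp_rot: [[-0.917, 0.399, -0.0], [0.399, 0.917, -0.0], [0.0, -0.0, -1.0]]
force: [0.4, -0.3, 0.4]
opening: 0.578
grasp_force: 0.0
wrist lid_third [([621.1, -341.2], 0.76, np.float64(0.99), '')]
wrist lid_second [([467.4, -345.1], 0.66, np.float64(0.61), 'EDGE')]
scene lid_second [([452.2, -336.0], 0.5, np.float64(0.86), '')]
[ 0.62011619 -0.33781908  0.1609135 ] [-3.82387548e-01  2.13235053e-04  1.20413641e+02]
```

```bash
python3 -m jog '-2 -2 30 0 0 0 50;0 0 35 0 0 0 50;0 0 30 0 0 0 50;0 0 15 0 0 0 50;0 0 8 0 0 0 50;0 0 2 0 0 0 50;0 0 0 0 0 0 50;0 0 0 0 0 0 50'; python3 -m jog '0 0 0 0 0 0 6;0 0 0 0 0 0 6;0 0 0 0 0 0 6;0 0 0 0 0 0 6;0 0 0 0 0 0 6;0 0 0 0 0 0 6;0 0 0 0 0 0 6'; python3 -m jog '0 0 -10 0 0 0 6;0 0 -30 0 0 0 6;0 0 -50 0 0 0 6;0 0 -50 0 0 0 6;0 0 -50 0 0 0 6;0 0 -20 0 0 0 6;10 15 0 0 0 0 6;20 30 0 0 0 0 6;28 43 0 0 0 0 6;30 46 0 0 0 0 6;30 46 0 0 0 0 6;30 46 0 0 0 0 6'; python3 -m jog '30 46 0 0 0 0 6;30 46 0 0 0 0 6;28 46 0 0 0 0 6;25 40 0 0 0 0 6;15 20 0 0 0 0 6;5 9 0 0 0 0 6;0 0 0 0 0 0 6;0 0 0 0 0 0 6'
python3 - <<'E'
from h import *
look(['wrist'],['pot_third'],'w6'); held(snap('wrist'),2); look(['wrist'],['lid_smallest'],dz=.035)
print(tool([.462,.201,.087]),read_state()['position'])
E
```

```text
time_s: 34.15
position: [0.6219, -0.3407, 0.0417]
tcp_rot: [[-0.917, 0.398, 0.001], [0.398, 0.917, -0.001], [-0.002, -0.0, -1.0]]
force: [0.4, -1.0, 0.4]
opening: 0.572
grasp_force: 0.0
time_s: 35.02
position: [0.6213, -0.3403, 0.0405]
tcp_rot: [[-0.917, 0.398, -0.0], [0.398, 0.917, 0.0], [0.0, -0.0, -1.0]]
force: [-0.2, -0.5, 0.2]
opening: 0.215
grasp_force: 30.0
time_s: 36.52
position: [0.5732, -0.0708, 0.2488]
tcp_rot: [[-0.917, 0.398, -0.004], [0.398, 0.917, 0.002], [0.004, 0.0, -1.0]]
force: [0.1, 0.7, -0.4]
opening: 0.22
grasp_force: 30.0
time_s: 37.52
position: [0.5361, 0.1679, 0.2502]
tcp_rot: [[-0.917, 0.399, -0.001], [0.399, 0.917, -0.001], [0.0, -0.001, -1.0]]
force: [-0.3, -0.2, -0.2]
opening: 0.219
grasp_force: 30.0
wrist pot_third [([462.5, 201.1], 0.83, np.float64(1.0), '')]
pred [194. 175.] [318. 290.]
seen 196 177 316 273 0.78
wrist lid_smallest [([522.8, 16.9], 0.81, np.float64(0.87), ''), ([374.5, -31.8], 0.64, np.float64(0.88), ''), ([453.2, 76.1], 0.57, np.float64(0.98), '')]
[ 81.26728357   0.36016823 163.55960127] [0.53635018 0.16821024 0.25056383]
```

View pics/w6.png

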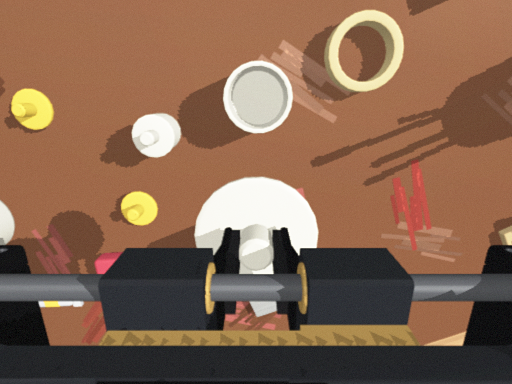

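The third lid is centred in the grip, pot_third is straight ahead at (258,97), and the smallest pot is lidded at (157,135).

```bash
python3 -m jog '15 0.5 0 0 0 0 6;30 0 15 0 0 0 6;26 0 30 0 0 0 6;10 0 35 0 0 0 6;0 0 30 0 0 0 6;0 0 22 0 0 0 6;0 0 15 0 0 0 6;0 0 9 0 0 0 6;0 0 5 0 0 0 6;0 0 0 0 0 0 6;0 0 0 0 0 0 6'; python3 -m jog '0 0 1 0 0 0 6;0 0 0.6 0 0 0 6;0 0 0 0 0 0 6;0 0 0 0 0 0 6';python3 -m jog '0 0 0.8 0 0 0 6;0 0 0 0 0 0 6;0 0 0 0 0 0 6'
```

```text
time_s: 39.2
position: [0.4624, 0.2016, 0.0901]
tcp_rot: [[-0.917, 0.398, 0.001], [0.398, 0.917, 0.0], [-0.001, 0.001, -1.0]]
force: [0.5, 0.3, -0.4]
opening: 0.223
grasp_force: 30.0
time_s: 39.7
position: [0.462, 0.2016, 0.088]
tcp_rot: [[-0.917, 0.398, -0.0], [0.398, 0.917, -0.0], [0.0, -0.0, -1.0]]
force: [-1.4, -0.3, -1.0]
opening: 0.222
grasp_force: 30.0
time_s: 40.08
position: [0.4621, 0.2016, 0.0874]
tcp_rot: [[-0.917, 0.398, 0.0], [0.398, 0.917, 0.0], [-0.0, 0.0, -1.0]]
force: [-0.9, -0.2, 3.4]
opening: 0.218
grasp_force: 30.0
```

```bash
python3 -m jog '0 0 0 0 0 0 22;0 0 0 0 0 0 30;0 0 0 0 0 0 50;0 0 0 0 0 0 50;0 0 -15 0 0 0 50;0 0 -45 0 0 0 50;0 0 -50 0 0 0 50;0 0 -40 0 0 0 50;0 30 0 0 0 0 50;0 50 0 0 0 0 50;0 50 0 0 0 0 50;0 50 0 0 0 0 50'; python3 -m jog '0 50 0 0 0 0 50;0 30 0 0 0 0 50;0 0 0 0 0 0 50;0 0 0 0 0 0 50'
python3 - <<'E'
from h import *
a=snap('scene')['color'][110:280,100:400]; b=snap('top')['color'][110:260,80:420]
f=lambda x:cv2.resize(x[:,:,::-1],(680,300),interpolation=cv2.INTER_CUBIC)
cv2.imwrite('pics/end.png',np.vstack([f(a),f(b)]))
for i,l in enumerate(L): look(['scene','top'],['lid_'+l],dz=.035+.006*i)
look(['scene'],['bottle'] if 'bottle' in SZ else [])
E
```

```text
time_s: 41.58
position: [0.5341, 0.3681, 0.2385]
tcp_rot: [[-0.917, 0.398, 0.001], [0.398, 0.917, 0.0], [-0.001, 0.001, -1.0]]
force: [0.7, -0.0, -0.6]
opening: 0.572
grasp_force: 0.0
time_s: 42.08
position: [0.5649, 0.4392, 0.2374]
tcp_rot: [[-0.917, 0.398, -0.001], [0.398, 0.917, -0.001], [0.0, -0.001, -1.0]]
force: [-0.1, -1.0, -1.0]
opening: 0.575
grasp_force: 0.0
scene lid_smallest [([551.2, 10.0], 0.72, np.float64(0.89), ''), ([392.4, -42.2], 0.62, np.float64(0.88), ''), ([498.1, 208.2], 0.31, np.float64(1.16), '')]
top lid_smallest [([521.0, 2.6], 0.74, np.float64(0.86), ''), ([451.3, 80.2], 0.65, np.float64(0.95), ''), ([364.1, -49.6], 0.6, np.float64(0.83), '')]
scene lid_second [([451.6, -335.6], 0.75, np.float64(0.98), ''), ([488.4, 86.5], 0.16, np.float64(0.55), '')]
top lid_second [([449.5, -334.8], 0.63, np.float64(0.94), '')]
scene lid_third [([464.6, 201.5], 0.59, np.float64(0.97), '')]
top lid_third [([460.5, 204.5], 0.65, np.float64(0.98), '')]
scene lid_largest [([460.3, -212.0], 0.91, np.float64(0.91), ''), ([467.3, 202.6], 0.43, np.float64(0.8), '')]
top lid_largest [([457.5, -210.4], 0.61, np.float64(0.98), '')]
```

View pics/end.png

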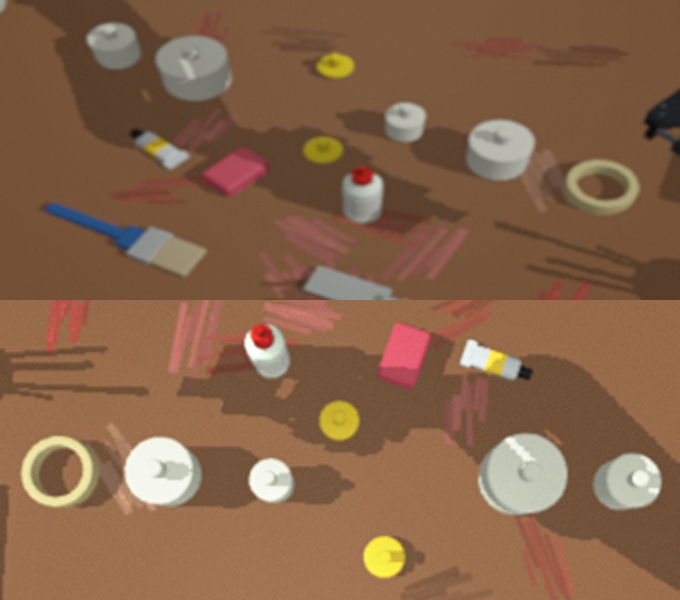

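All four lids sit level on their pots in both views: scene at (113,42), (193,65), (405,120) and (500,145) in the crop. The bottle stands at (362,195) and the yellow lids are untouched.

```bash
python3 -c "
from rig import *
print(hand_in())"
```

```text
the job is handed in; nothing more can be done
None
```

All four lids are on their own pots, knob up and seated on the rim, each set down with under 6 N of contact. The bottle and the yellow look-alikes were left alone, and I handed the job in at about 43 s.

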